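# Set the pH electrode through the titration stand's two guides

## Task

Lift the pH electrode (the hung probe with the tall round cap) up and off its fork on the probe rack, then feed it straight down through the sleeve of the stand's holder arm and on through the bush in the cell cover below. Handle its glass tip gently, never jabbing the stand or letting it touch the stir bar or cell bottom, and leave the other probes hanging on the rack and the wash bottle and slide box where they are. The sleeve's clamp screw is still loose, so finish while holding the electrode still in the gripper, running through both guides with its tip about 20 mm above the cell's floor, so that I can tighten the screw.

Things in the scene. Friction and masses are not known exactly. Their poses are not given: they have to be found in the camera images.
- rack: Fixed probe rack, 270 mm wide. Origin on the bench below its middle fork; y along the row, z up, forks open towards -x. Forks at y = -80, 0, 80 mm: two level steel prongs, 14 mm gap, tops 150 mm high. Their front ends (x = -18 to -15 mm) turn up 5 mm, so a probe must be lifted more than 5 mm to be drawn out forwards. Nothing of the rack is higher.
- electrode_cap (a point): Grip point in the pH electrode's black round cap (18 mm wide, 48 mm tall, 20 mm rim at the bottom), 26 mm above its underside; a steel plug 10 mm wide and high on top. Below: grey shaft, 12 mm wide, 120 mm long. Round about its z axis (tip to cap). About 80 g. Hangs upright and loose by the cap's rim in one of the forks; which one varies.
- electrode_tip (a point): Lowest point of the electrode's rounded glass tip, on its axis, 146 mm below electrode_cap; z points from tip to cap.
- stand: Fixed titration stand. Origin on the bench, on the upright axis of both guides; z up; x points to its 12 mm post, 125 mm away and 200 mm high. White base 24 mm high, x -80 to 145, y +-75 mm. On it a glass cell 55 mm wide with black cover. Holder arm from post to sleeve 135 to 145 mm high, its boss up to 153 mm. The sleeve's clamp screw reaches y = 29 mm.
- sleeve_mouth (a point): Centre of the top of the holder arm's sleeve (upper guide), 152 mm above the bench, z up. Aluminium, bore 15 mm, 18 mm long, the upper 6 mm flared to about 25 mm.
- cover_mouth (a point): Centre of the top of the white bush in the cell cover (lower guide), 104 mm above the bench, straight below the sleeve, z up. Bore 15 mm, 16 mm long with the cover, the upper 6 mm flared to about 24 mm.
- cell_floor (a point): Centre of the glass cell's inner floor, 27 mm above the bench, on the axis, z up. A fixed stir bar 7 mm thick and 30 mm long lies on it.
- temp_probe_head (a point): Centre of the head of the temperature probe, hung in another fork: grey square head 22 x 22 x 30 mm on a thin 6 mm steel shaft 110 mm long. Bystander.
- cond_probe_head (a point): Centre of the head of the conductivity probe, hung in another fork: low black round head 26 mm in diameter, 16 mm tall, on a 12 mm shaft 80 mm long. Bystander.
- wash_bottle_mid (a point): Clear wash bottle standing on the bench, 60 mm in diameter, about 170 mm high with its spout; this point is on its axis 60 mm up. Bystander.
- slide_box_mid (a point): Grey closed slide box on the bench, 86 x 112 x 33 mm; this point is its centre. Bystander.

How it is judged (in metres and radians):
On the way, in this order (a step that is already met when the one before it is completed fails the run):
1. the electrode is lifted by the gripper up and off its fork (contact force between electrode and the fingers above 1 N and z of electrode_cap in the frame of rack above 0.184 m and contact force between electrode and rack below 0.1 N), for 0.1 s.
2. its tip has passed down through the holder arm's sleeve (contact force between electrode and the fingers above 1 N and horizontal distance between electrode_tip and sleeve_mouth below 0.008 m and angle between the z axis of electrode_tip and the z axis of stand, either way round below 0.12 rad and z of electrode_tip in the frame of sleeve_mouth between -0.1 and -0.018 m), for 0.05 s.
3. its tip has passed on through the bush in the cell cover (contact force between electrode and the fingers above 1 N and horizontal distance between electrode_tip and cover_mouth below 0.008 m and angle between the z axis of electrode_tip and the z axis of stand, either way round below 0.12 rad and z of electrode_tip in the frame of cover_mouth below -0.018 m), for 0.05 s.
At the end, for the whole second after the job is handed in: Electrode still, gripped, upright (0.12 rad) and within 8 mm of the axis of both guides, tip 10 to 30 mm above the cell floor, pressing on the stand with under 12 N; other probes within 20 mm, wash bottle and slide box within 30 mm, of their start (contact force between electrode and the fingers above 1 N and horizontal distance between electrode_tip and cell_floor below 0.008 m and angle between the z axis of electrode_tip and the z axis of stand, either way round below 0.12 rad and z of electrode_tip in the frame of cell_floor between 0.01 and 0.03 m and contact force between electrode and stand below 12 N and linear speed of electrode below 0.02 m/s and distance of each of temp_probe_head, cond_probe_head from where it was at the start of the episode below 0.02 m and distance of each of wash_bottle_mid, slide_box_mid from where it was at the start of the episode below 0.03 m); the arm keeps its last pose, push and grip.
It fails at once if the electrode jabbed hard against the stand (over 30 N) (contact force between electrode and stand above 30 N).
It fails at once if the electrode's tip put down on the stir bar or the cell floor (horizontal distance between electrode_tip and cell_floor below 0.008 m and z of electrode_tip in the frame of cell_floor below 0.0075 m).
It fails at once if another probe knocked off its fork (distance of any of temp_probe_head, cond_probe_head from where it was at the start of the episode above 0.04 m).
It fails at once if the wash bottle or slide box knocked or pushed away (distance of any of wash_bottle_mid, slide_box_mid from where it was at the start of the episode above 0.05 m).
It also fails if it takes over 51 s, if anything falls off the work surface, if the arm or the gripper's body presses on something with over 40 N, if the wrist force passes 120 N, or if a joint passes its speed limit or range.

## Robot

A 6-joint arm with a two-finger parallel gripper is mounted at the origin on the work surface. World frame = base frame: x ahead of the robot, y to its left, z up, the work surface at z = 0. Lengths are in mm, angles in degrees, forces in N, time in s.
With the tool pointing down it reaches from about 350 to 850 mm from the base axis. Payload 8.1 kg.
Tool frame: the origin (TCP) lies at the very end of the fingers, on their centre line; the grasp point (between the pads) lies 19 mm behind it; x points along the fingers, y is the direction in which the jaws open and shut, and the axes are right-handed (so a half turn about x gives the same grasp; the last joint's range is limited). The gripper opens to 85 mm and grips with 20 to 120 N. Pads are 22 mm wide; open, the fingers measure 114 mm over their backs; the gripper's body (76 mm by 85 mm) begins 54 mm behind the grasp point. The pads swing forward as they close: fully open they stand 13 mm farther back than shut.
Start: joints at [68.904, 7.471, 85.268, -0, 87.261, -4.893], TCP at [167.405, 576.178, 231.292] pointing down, gripper open.
Joint ranges: [-169.43, 169.43], [-51.17, 129.36], [1.28, 143.12], [-76.62, 256.62], [0, 156.53], [-152.29, 152.29]. Speed limits (degrees/s): [136.94, 136.94, 159.86, 180, 180, 180].

## Interface

Orientations are given as [roll, pitch, yaw] about the fixed x, y, z axes, in that order (R = Rz(yaw) Ry(pitch) Rx(roll)).
In Python, from bench import sensors, snapshot, r gives the robot as it stands. The module is installed in compiled form; this text tells all that it offers.
- The arm moves only by the tool drive_tool, never from a script. Its argument "moves" is one flat list of numbers, 6 for each row, row after row: the shift along the tool's x, y, z in cm, then the turn, a rotation vector about the tool's x, y, z in degrees. In form: [tx, ty, tz, wx, wy, wz, tx, ty, tz, wx, wy, wz, ...]. A call has 1 to 20 rows; each row shifts and turns the commanded pose from where the row before left it, along the tool's axes as they then stand; what a row does not reach is not made up. A row lasts 1/12 s, in which the tool goes at most 41.7 mm and 7.16 degrees, less where a joint would pass 70% of its speed; a pose out of reach is approached as far as the arm can. A call with a gripper value outside its range is refused whole. "hand" is the finger opening in cm, from 0 to 8.54, set as the call begins (left out, the last holds). The fingers move at their own pace and stop on an object; "grip_force" is the grip in N (left out, the last holds). Time passes only in rows, so rows that do not move let the fingers close. It gives the time, the measured TCP pose, the force and the opening at its end, in the units of the state.
- sensors.sense(): the state, without advancing time (a new reading comes with each control period).
- snapshot(name): name is "side" or "top" or "wrist"; returns a dict with "image" (400x640x3 uint8, red, green, blue), "z_map" (400x640 float32, mm along the optical axis (not along the pixel's ray), 0 where there is no reading), "camera_matrix" (3x3 intrinsics, pixels), "eye" and "orientation" of the camera in the world; the wrist camera has in their place "mount" (4x4, takes a point from camera to tool coordinates, whose origin is the TCP and whose axes are the tool frame's). Camera axes: x right, y down, z forward; pixel columns grow to the right and rows downward; lengths in mm; the calibration is good to about 2 mm. A picture is of the moment at which its call begins: read the wrist's pose just before it.
- r.hand_in(): hands the job in, once; it reports no verdict.
The state is a dict: "time": time; "joint_pos": joint angles; "qd": joint speeds; "joint_efforts": joint torques, N m; "tool_pos": TCP position; "tcp_rot": TCP orientation; "ft_force": force on the tool from outside, world axes, zero at the start; "wrist_torque": the same for the moment, N m; "finger_gap": finger opening in mm.
Only numpy, scipy, OpenCV 4.12 (cv2) and the standard library are available. Lean on these libraries where they do the work, as an engineer would, in place of code of your own. Each camera call takes 0.05 s, during which the arm holds its last target.

## Working session

There is one attempt and no reset: what is moved stays moved. The work goes in short steps, Python scripts to look and compute and a tool call to move; the robot and the scene stay as the last step left them, time stands still between calls to the robot, and variables do not carry over. Pictures are saved under pics/ and viewed, and the job is handed in when it is done.

Besides the shell and the picture viewer there is one more tool, called after "Call:" as name(argument=value, ...), one argument or row to a line, values as JSON. drive_tool: Moves the arm, as the interface text tells. Its arguments: {"type":"object","properties":{"moves":{"type":"array","items":{"type":"number"}},"hand":{"type":"number"},"grip_force":{"type":"number"}},"required":["moves"]}

```bash
mkdir -p pics
cat > h.py <<'E'
import numpy as np,cv2
from scipy.spatial.transform import Rotation as Ro
from bench import sensors,snapshot,r
def snap(n,tag):
    s=sensors.sense(); d=snapshot(n)
    np.savez('pics/'+tag+'.npz',tool_pos=s['tool_pos'],tcp_rot=s['tcp_rot'],**d)
    cv2.imwrite('pics/'+tag+'.png',d['image'][:,:,::-1]); return s,d
def load(tag): return dict(np.load('pics/'+tag+'.npz'))
def pose(d):
    if 'mount' in d:
        T=np.eye(4);T[:3,:3]=Ro.from_euler('xyz',d['tcp_rot'],degrees=True).as_matrix();T[:3,3]=d['tool_pos'];return T@d['mount']
    T=np.eye(4);o=np.array(d['orientation'])
    T[:3,:3]=o if o.shape==(3,3) else Ro.from_euler('xyz',o,degrees=True).as_matrix()
    T[:3,3]=d['eye'];return T
def cloud(d):
    K=d['camera_matrix'];z=d['z_map'].astype(float);v,u=np.indices(z.shape)
    p=np.stack([(u-K[0,2])/K[0,0]*z,(v-K[1,2])/K[1,1]*z,z],-1)
    T=pose(d);w=p@T[:3,:3].T+T[:3,3];w[z==0]=np.nan;return w
def proj(d,P):
    T=pose(d);c=(np.atleast_2d(P)-T[:3,3])@T[:3,:3];K=d['camera_matrix'];q=c@K.T;return q[:,:2]/q[:,2:]
E
python3 - <<'E'
from h import *
for n in ['side','top','wrist']:
    s,d=snap(n,n+'0')
    print(n,{k:np.round(v,3).tolist() for k,v in d.items() if k not in('image','z_map')})
print(s)
E
```

```text
side {'camera_matrix': [[407.442, 0.0, 319.562], [0.0, 407.442, 198.378], [0.0, 0.0, 1.0]], 'eye': [457.989, -652.459, 617.549], 'orientation': [-127.95, -1.219, -11.709]}
top {'camera_matrix': [[376.889, 0.0, 317.967], [0.0, 376.889, 199.154], [0.0, 0.0, 1.0]], 'eye': [412.458, -15.263, 974.187], 'orientation': [-168.49, -0.312, -82.929]}
wrist {'camera_matrix': [[349.751, 0.0, 319.3], [0.0, 349.751, 201.179], [0.0, 0.0, 1.0]], 'mount': [[0.0, -0.281, 0.96, -141.365], [1.0, 0.001, -0.0, -0.035], [-0.001, 0.96, 0.281, -70.257], [0.0, 0.0, 0.0, 1.0]]}
{'time': 0.1, 'joint_pos': array([ 6.89017374e+01,  7.51076546e+00,  8.53244781e+01,  1.72417451e-03,
        8.72630598e+01, -4.89249140e+00]), 'qd': array([ 0.0040535 , -0.0424978 , -0.14748855,  0.01549882,  0.11156798,
        0.01882286]), 'joint_efforts': array([ 5.77993342e-04, -5.70953321e+01, -5.01940084e+01, -2.76385072e-04,
        8.20785906e-03,  1.73907762e-05]), 'tool_pos': array([167.22962762, 575.68996466, 230.33572473]), 'tcp_rot': array([ -95.89608792,   89.90168151, -112.10194289]), 'ft_force': array([-0.25246765, -0.02308911, -0.53796429]), 'wrist_torque': array([0.01259989, 0.0026107 , 0.00072016]), 'finger_gap': 85.27593392751926}
```

View pics/side0.png

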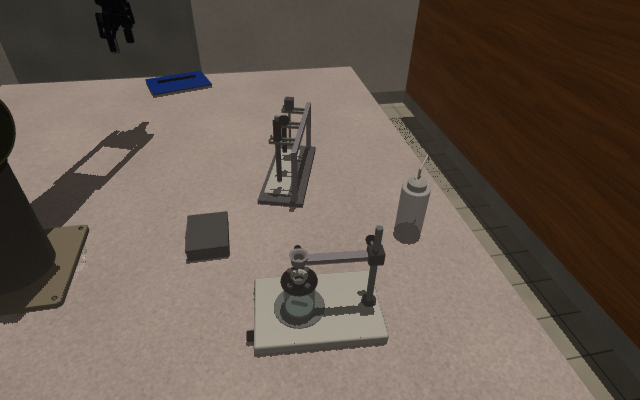

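View pics/top0.png

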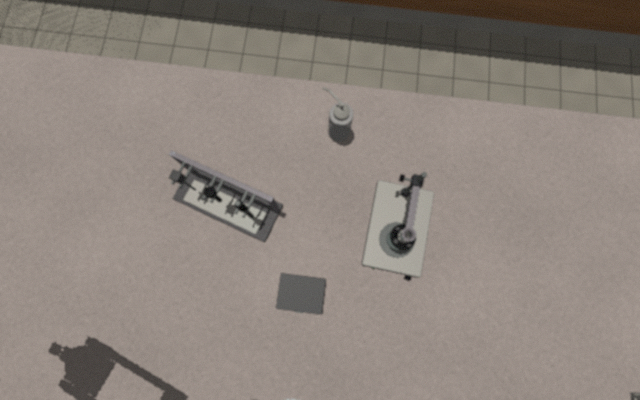

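View pics/wrist0.png

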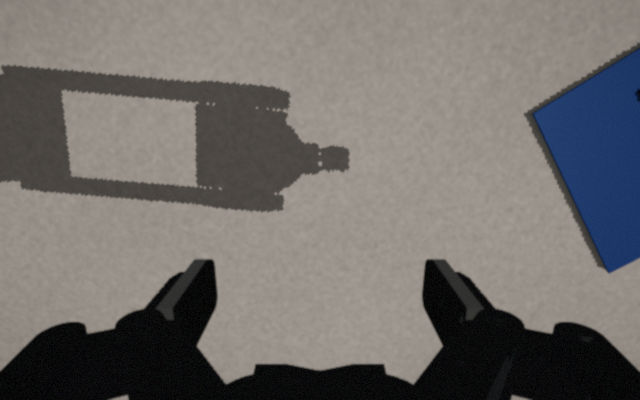

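Run:
```python
from h import *
d=load('side0');im=d['image'][:,:,::-1]
a=cv2.resize(im[85:215,230:340],None,fx=5,fy=4.6*1,interpolation=cv2.INTER_CUBIC)
a=cv2.convertScaleAbs(cv2.resize(im[85:215,230:340],None,fx=4.6,fy=4.6,interpolation=cv2.INTER_CUBIC),alpha=1.6)
cv2.imwrite('pics/side0r.png',a)
a=cv2.convertScaleAbs(cv2.resize(im[220:355,240:395],None,fx=4.4,fy=4.4,interpolation=cv2.INTER_CUBIC),alpha=1.3)
cv2.imwrite('pics/side0s.png',a)
d=load('top0');im=d['image'][:,:,::-1]
a=cv2.convertScaleAbs(cv2.resize(im[140:250,160:300],None,fx=5,fy=5,interpolation=cv2.INTER_CUBIC),alpha=1.5)
cv2.imwrite('pics/top0r.png',a)
a=cv2.convertScaleAbs(cv2.resize(im[160:290,350:450],None,fx=4.6,fy=4.6,interpolation=cv2.INTER_CUBIC),alpha=1.3)
cv2.imwrite('pics/top0s.png',a)
w=cloud(d)
for n,(u,v) in dict(rk=(210,190),c2=(243,206),c3=(178,177),bar=(230,190),box=(300,293),bottle=(341,125),sleeve=(409,233)).items(): print(n,w[v,u].round(1))
```

```text
rk [566.9 237.8 167.9]
c2 [537.9 156.6 185.1]
c3 [584.7 308.6 178.8]
bar [603.2 234.8  12.3]
box [367.4  17.9  32.1]
bottle [774.9 -31.2 116.8]
sleeve [ 537.  -219.4   94.9]
```

View pics/side0r.png

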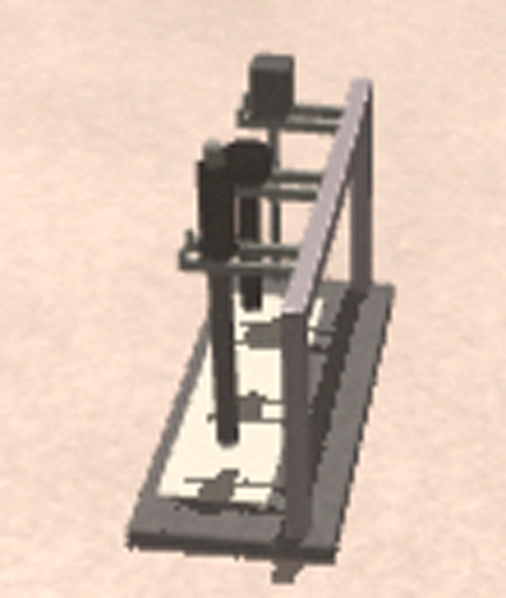

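View pics/top0r.png

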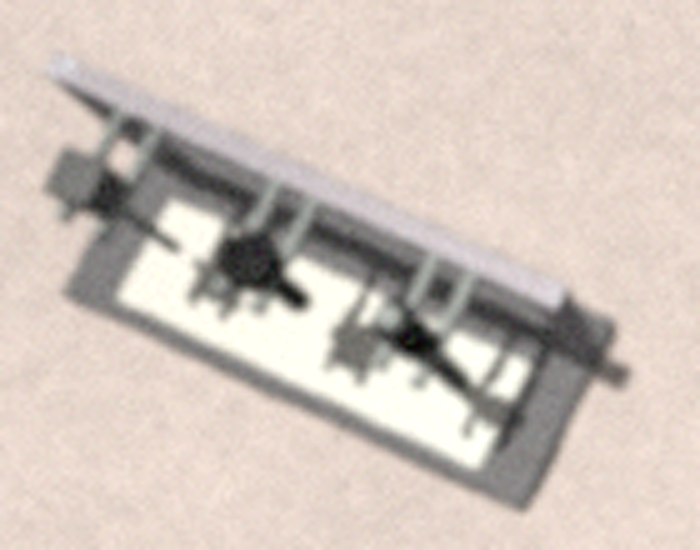

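View pics/top0s.png

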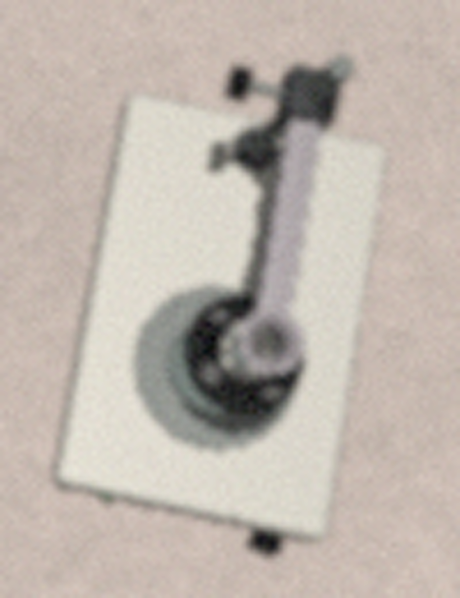

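View pics/side0s.png

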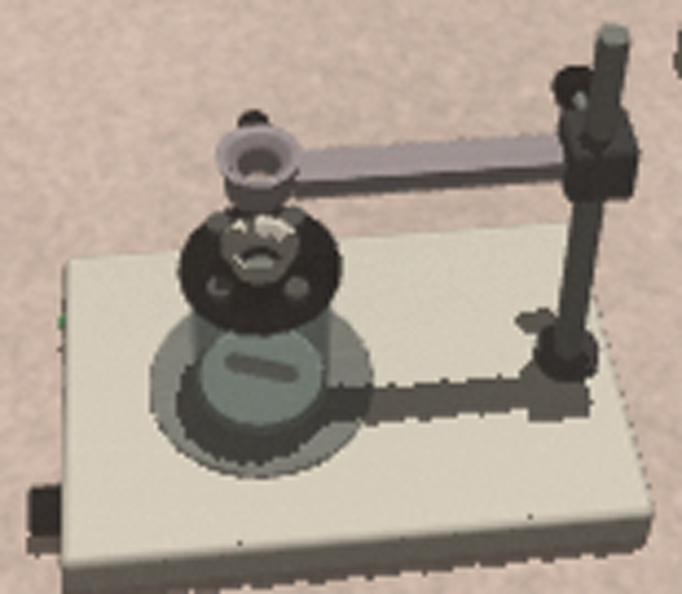

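Run:
```python
from h import *
for t in ['side0','top0']:
    d=load(t);w=cloud(d).reshape(-1,3)
    m=(np.hypot(w[:,0]-540,w[:,1]-155)<35)&(w[:,2]>160)
    p=w[m];print(t,'elec',len(p))
    for z in range(160,220,6):
        q=p[(p[:,2]>=z)&(p[:,2]<z+6)]
        if len(q):print(z,len(q),q.mean(0).round(1),q.min(0).round(1),q.max(0).round(1))
    m=(np.hypot(w[:,0]-525,w[:,1]+220)<35)&(w[:,2]>132)&(w[:,2]<170)
    p=w[m];print(t,'sleeve',len(p))
    for z in range(132,164,4):
        q=p[(p[:,2]>=z)&(p[:,2]<z+4)]
        if len(q):print(z,len(q),q.mean(0).round(1),q.min(0).round(1),q.max(0).round(1))
    m=(np.hypot(w[:,0]-650,w[:,1]+220)<40)&(w[:,2]>180)&(w[:,2]<220)
    print('post',w[m].mean(0).round(1), m.sum())
    m=(np.hypot(w[:,0]-583,w[:,1]-308)<35)&(w[:,2]>165)
    print('temp',w[m].mean(0).round(1), m.sum())
    m=(np.hypot(w[:,0]-567,w[:,1]-238)<35)&(w[:,2]>155)
    print('cond',w[m].mean(0).round(1), m.sum())
```

```text
side0 elec 155
160 18 [537.  160.1 163. ] [529.8 155.7 160.3] [545.2 167.  165.6]
166 19 [537.4 159.8 169.1] [530.  155.2 166.1] [545.3 166.2 172. ]
172 18 [537.8 159.6 174.9] [530.  157.1 172.6] [545.7 162.8 177.9]
178 19 [537.6 159.4 180.7] [530.4 155.8 178. ] [546.  162.9 183.9]
184 20 [538.8 159.6 186.7] [530.8 157.3 184.1] [546.4 164.9 189.8]
190 20 [538.4 159.7 192.9] [530.7 156.1 190.3] [546.7 164.2 195.8]
196 25 [538.4 162.3 198.3] [531.3 153.6 196.1] [547.3 168.3 201.9]
202 15 [538.6 163.6 205.8] [533.9 158.8 203.2] [543.  167.2 207.8]
208 1 [534.2 164.5 208.6] [534.2 164.5 208.6] [534.2 164.5 208.6]
side0 sleeve 433
132 25 [ 531.8 -209.6  135.3] [ 514.5 -217.5  133.2] [ 559.7 -196.2  136. ]
136 65 [ 535.7 -211.1  138.2] [ 514.4 -217.9  136.1] [ 559.7 -195.3  140. ]
140 81 [ 537.6 -209.9  142.3] [ 514.5 -218.   140. ] [ 559.5 -196.   144. ]
144 103 [ 539.1 -207.   145.4] [ 515.5 -217.9  144. ] [ 558.7 -195.3  148. ]
148 136 [ 527.  -202.7  150.4] [ 511.7 -221.3  148. ] [ 542.  -188.5  152. ]
152 23 [ 526.1 -209.4  152.5] [ 512.7 -221.3  152. ] [ 541.5 -192.3  153.5]
post [ 6
[... 544 characters left out ...]
73.1 199.9]
202 16 [538.2 165.5 206.1] [534.8 161.3 202.6] [541.4 172.4 207.6]
208 5 [540.  165.8 208.5] [536.3 163.1 208. ] [542.9 168.6 209.1]
top0 sleeve 193
132 1 [ 527.  -212.5  135.8] [ 527.  -212.5  135.8] [ 527.  -212.5  135.8]
136 9 [ 532.7 -199.6  137.8] [ 524.5 -212.1  136.1] [ 552.4 -189.6  140. ]
140 19 [ 544.3 -202.1  142.6] [ 527.4 -214.9  140.2] [ 557.8 -186.2  143.9]
144 55 [ 541.7 -207.8  146. ] [ 518.3 -215.1  144.1] [ 557.4 -196.3  148. ]
148 73 [ 527.2 -206.4  150.3] [ 511. -220.  148.] [ 542.6 -191.1  152. ]
152 36 [ 525.4 -204.   152.7] [ 511.  -219.8  152. ] [ 541.4 -190.7  156. ]
post [ 649.5 -214.8  195.8] 41
temp [586.7 315.6 177.3] 128
cond [561.8 240.7 164.5] 120
```

```bash
cat >> h.py <<'E'
def R(s): return Ro.from_euler('xyz',s['tcp_rot'],degrees=True).as_matrix()
def plan(target,jaw_yaw=None):
    """target TCP world; jaw_yaw = world angle deg wanted of tool y (mod 180); tool x -> straight down. total shift cm (current tool axes) and rotvec deg"""
    s=sensors.sense();A=R(s)
    t=A.T@(np.array(target)-s['tool_pos'])/10
    cur=np.degrees(np.arctan2(A[1,1],A[0,1]))
    if jaw_yaw is None: jaw_yaw=cur
    dy=(jaw_yaw-cur+90)%180-90; a=np.radians(cur+dy)
    y=np.array([np.cos(a),np.sin(a),0]);x=np.array([0,0,-1.]);B=np.stack([x,y,np.cross(x,y)],1)
    w=np.degrees(Ro.from_matrix(A.T@B).as_rotvec())
    print('t',s['time'],'pos',s['tool_pos'].round(1),'jaw',round(cur,1),'dyaw',round(dy,1),'tool axes x,y,z:',A.T.round(3).tolist())
    print('shift cm',t.round(3),'turn',w.round(2),'min rows',np.linalg.norm(t)/4.17,np.linalg.norm(w)/7.16)
E
python3 - <<'E'
from h import *
for j in [-18,72,None]: plan([538.5,165,240],j)
E
```

```text
t 0.15 pos [167.2 575.8 230.4] jaw 73.8 dyaw 88.2 tool axes x,y,z: [[-0.001, -0.001, -1.0], [0.279, 0.96, -0.002], [0.96, -0.279, -0.0]]
shift cm [ -0.918 -29.088  47.114] turn [-8.82e+01 -7.00e-02  6.00e-02] min rows 13.280019959356592 12.318544612186063
t 0.15 pos [167.2 575.8 230.4] jaw 73.8 dyaw -1.8 tool axes x,y,z: [[-0.001, -0.001, -1.0], [0.279, 0.96, -0.002], [0.96, -0.279, -0.0]]
shift cm [ -0.918 -29.088  47.114] turn [ 1.8  -0.01  0.09] min rows 13.280019959356592 0.25159055635470406
t 0.15 pos [167.2 575.8 230.4] jaw 73.8 dyaw 0.0 tool axes x,y,z: [[-0.001, -0.001, -1.0], [0.279, 0.96, -0.002], [0.96, -0.279, -0.0]]
shift cm [ -0.918 -29.088  47.114] turn [-0.   -0.01  0.09] min rows 13.280019959356592 0.012240882188849838
```

Call:
drive_tool(
  moves=[-0.1,-1.6,2.6,0.1,0,0,-0.1,-1.6,2.6,0.1,0,0,-0.1,-1.6,2.6,0.1,0,0,-0.1,-1.6,2.6,0.1,0,0,-0.1,-1.6,2.6,0.1,0,0,-0.1,-1.6,2.6,0.1,0,0,-0.1,-1.6,2.6,0.1,0,0,-0.1,-1.6,2.6,0.1,0,0,-0.1,-1.6,2.6,0.1,0,0,0,-1.6,2.6,0.1,0,0,0,-1.6,2.6,0.1,0,0,0,-1.6,2.6,0.1,0,0,0,-1.6,2.6,0.1,0,0,0,-1.6,2.6,0.1,0,0,0,-1.6,2.6,0.1,0,0,0,-1.6,2.6,0.1,0,0,0,-1.6,2.6,0.1,0,0,0,-1.6,2.6,0.1,0,0,0,0,0,0,0,0],
  hand=6,
)

```text
time: 1.73
tool_pos: [532.8, 159.4, 239.7]
tcp_rot: [-57.9, 89.9, -76.2]
ft_force: [-0.2, 0.3, -0.3]
finger_gap: 60.0
```

Run:
```python
from h import *
s,d=snap('wrist','wrist1')
plan([538.5,165,157],72)
w=cloud(d)
print(proj(d,[[538.5,165,208],[538.5,165,150]]))
```

```text
t 1.7833 pos [531.4 161.3 239.7] jaw 71.8 dyaw 0.2 tool axes x,y,z: [[-0.001, -0.001, -1.0], [0.313, 0.95, -0.001], [0.95, -0.313, -0.0]]
shift cm [8.269 0.579 0.559] turn [-0.22 -0.03  0.05] min rows 1.992390208046993 0.031310063752044814Traceback (most recent call last):
  File "<stdin>", line 4, in <module>
  File "h.py", line 18, in cloud
    T=pose(d);w=p@T[:3,:3].T+T[:3,3];w[z==0]=np.nan;return w
  File "h.py", line 11, in pose
    T=np.eye(4);T[:3,:3]=Ro.from_euler('xyz',d['tcp_rot'],degrees=True).as_matrix();T[:3,3]=d['tool_pos'];return T@d['mount']
                                             ~^^^^^^^^^^^
KeyError: 'tcp_rot'
```

View pics/wrist1.png

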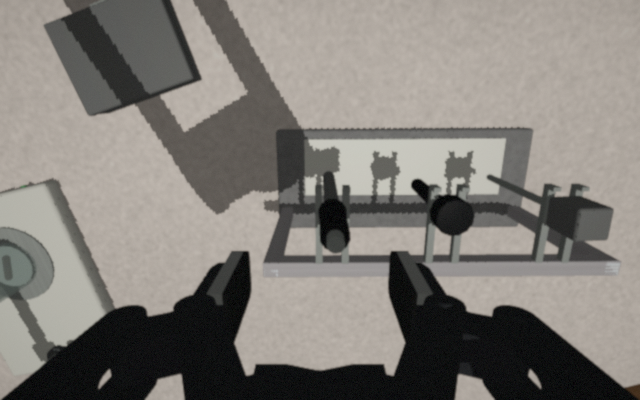

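```bash
sed -i "s/^    np.savez/    d['tool_pos']=s['tool_pos'];d['tcp_rot']=s['tcp_rot']\n    np.savez/; s/tool_pos=s\['tool_pos'\],tcp_rot=s\['tcp_rot'\],//" h.py
python3 - <<'E'
from h import *
s,d=snap('wrist','wrist2')
print(s['tool_pos'],s['finger_gap'])
print(proj(d,[[538.5,165,208],[538.5,165,150]]))
w=cloud(d).reshape(-1,3)
m=(np.hypot(w[:,0]-540,w[:,1]-165)<25)&(w[:,2]>160);p=w[m]
for z in range(160,220,6):
    q=p[(p[:,2]>=z)&(p[:,2]<z+6)]
    if len(q):print(z,len(q),q.mean(0).round(1),q.min(0).round(1),q.max(0).round(1))
im=d['image'][:,:,::-1]
cv2.imwrite('pics/w2c.png',cv2.convertScaleAbs(cv2.resize(im[150:290,260:420],None,fx=4,fy=4,interpolation=cv2.INTER_CUBIC),alpha=1.8))
E
```

```text
[531.43504214 161.30116961 239.69906503] 60.19216748925923
[[330.00836235 246.09107456]
 [327.65601433 212.3563262 ]]
160 70 [533.8 167.7 163.1] [531.7 158.9 160.3] [540.  174.8 165.9]
166 75 [533.7 167.6 169.3] [531.3 159.  166.2] [540.1 175.  171.8]
172 79 [533.9 167.9 175.1] [531.6 158.9 172. ] [540.2 174.8 177.9]
178 90 [533.8 167.4 181.1] [531.4 158.2 178.1] [540.5 174.9 183.9]
184 94 [533.8 167.4 187.1] [531.6 158.1 184. ] [539.4 174.8 190. ]
190 131 [534.7 167.3 193.5] [531.4 157.7 190. ] [545.3 174.9 196. ]
196 381 [537.9 166.7 197.3] [531.7 157.2 196. ] [548.4 174.6 202. ]
202 302 [539.8 166.2 206.4] [535.2 161.1 202. ] [545.9 170.9 208. ]
208 7 [539.2 167.6 208.3] [536.5 165.2 208. ] [543.  170.5 209. ]
```

View pics/w2c.png

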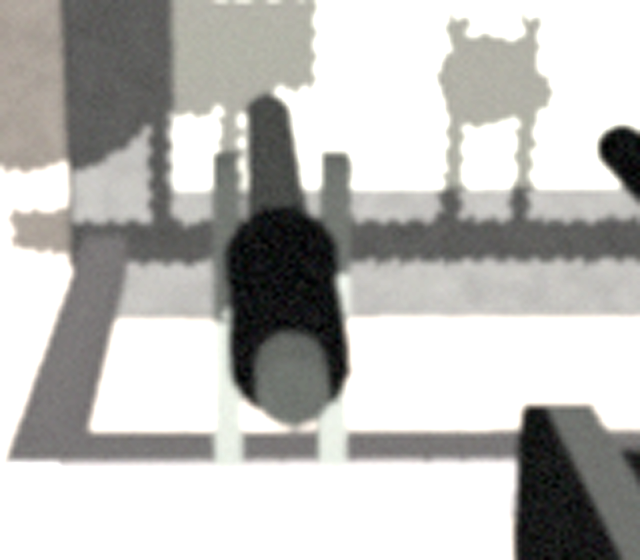

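Call:
drive_tool(
  moves=[0,0.36,0.33,0,0,0,0,0.36,0.33,-0.2,0,0,0,0,0,0,0,0,1,0,0,0,0,0,1,0,0,0,0,0,1,0,0,0,0,0,1,0,0,0,0,0,1,0,0,0,0,0,1,0,0,0,0,0,1,0,0,0,0,0,1,0,0,0,0,0,0,0,0,0,0,0,0,0,0,0,0,0,0,0,0,0,0,0],
)

```text
time: 3.0
tool_pos: [539.1, 168.4, 160.7]
tcp_rot: [30.3, 90.0, 12.5]
ft_force: [-0.2, 0.3, -0.4]
finger_gap: 60.2
```

Run:
```python
from h import *
plan([539.8,166,160],72)
s,d=snap('wrist','wrist3')
print(s['ft_force'])
snap('side','side3')
im=load('side3')['image'][:,:,::-1]
cv2.imwrite('pics/s3c.png',cv2.convertScaleAbs(cv2.resize(im[60:200,230:350],None,fx=4,fy=4,interpolation=cv2.INTER_CUBIC),alpha=1.8))
```

```text
t 3.0 pos [539.1 168.4 160.7] jaw 72.2 dyaw -0.2 tool axes x,y,z: [[0.0, 0.0, -1.0], [0.306, 0.952, 0.0], [0.952, -0.306, 0.0]]
shift cm [ 0.069 -0.212  0.138] turn [ 0.19  0.03 -0.01] min rows 0.06300117427311029 0.027236910808909585
[-0.19038003  0.29828968 -0.36360883]
```

View pics/wrist3.png

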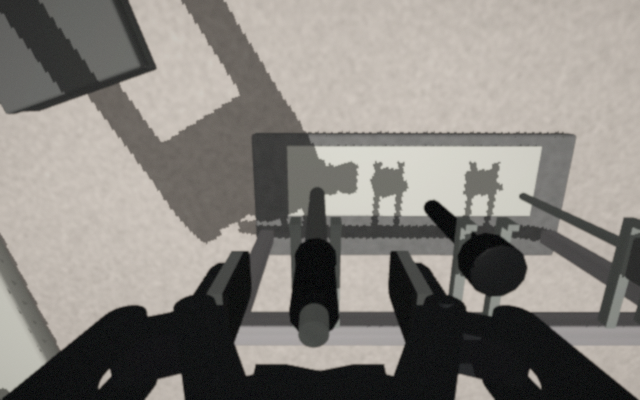

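View pics/s3c.png

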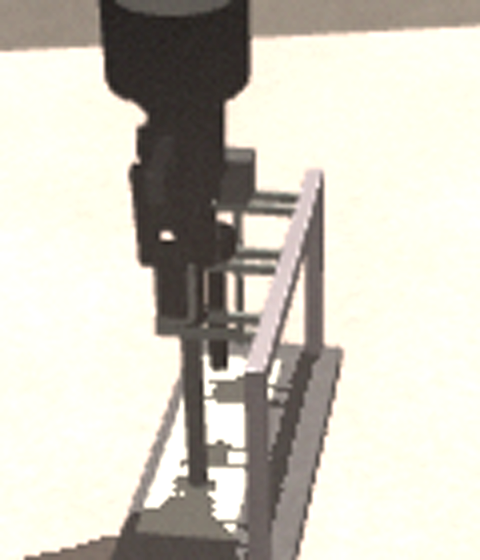

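Call:
drive_tool(
  moves=[0,-0.21,0.14,0,0,0,0,0,0,0,0,0,0,0,0,0,0,0],
)

```text
time: 3.35
tool_pos: [539.8, 165.9, 160.7]
tcp_rot: [28.2, 90.0, 10.4]
ft_force: [-0.5, 0.3, 0.2]
finger_gap: 60.2
```

Call:
drive_tool(
  moves=[0,0,0,0,0,0,0,0,0,0,0,0,0,0,0,0,0,0,0,0,0,0,0,0,0,0,0,0,0,0,0,0,0,0,0,0,0,0,0,0,0,0,0,0,0,0,0,0],
  hand=0,
  grip_force=40,
)

```text
time: 4.02
tool_pos: [539.5, 166.0, 160.4]
tcp_rot: [97.3, 90.0, 79.5]
ft_force: [-0.2, 0.5, 1.3]
finger_gap: 16.8
```

Run:
```python
from h import *
plan([539.8,166,160],72)
s,d=snap('wrist','wrist4')
print(s['ft_force'],s['finger_gap'])
```

```text
t 4.0167 pos [539.5 166.  160.4] jaw 72.2 dyaw -0.2 tool axes x,y,z: [[0.0, 0.0, -1.0], [0.306, 0.952, 0.0], [0.952, -0.306, -0.0]]
shift cm [0.036 0.003 0.026] turn [ 0.2 -0.  -0. ] min rows 0.010556725896395587 0.028073696577052203
[-0.16712158  0.54066988  1.3010966 ] 16.753729581895286
```

View pics/wrist4.png

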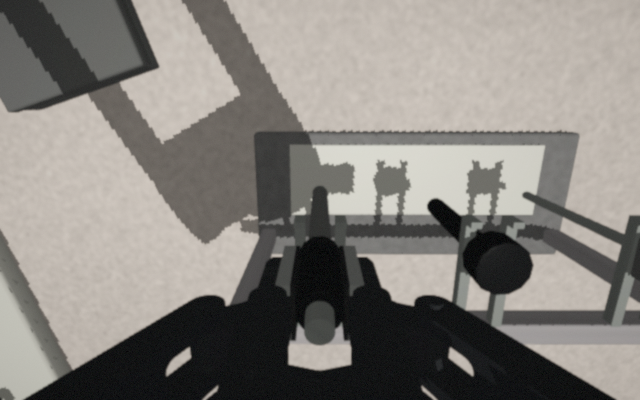

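Call:
drive_tool(
  moves=[-0.3,0,0,0,0,0,-0.5,0,0,0,0,0,-0.8,0,0,0,0,0,-1,0,0,0,0,0,-1.2,0,0,0,0,0,-1.2,0,0,0,0,0,-1.2,0,0,0,0,0,-1.2,0,0,0,0,0,-1.2,0,0,0,0,0,-1.2,0,0,0,0,0,-1.2,0,0,0,0,0,-1.2,0,0,0,0,0,-1.2,0,0,0,0,0,-1,0,0,0,0,0,-0.8,0,0,0,0,0,0,0,0,0,0,0,0,0,0,0,0,0,0,0,0,0,0,0],
)

```text
time: 5.57
tool_pos: [539.3, 165.9, 311.5]
tcp_rot: [-150.6, 89.9, -168.4]
ft_force: [-0.3, 0.0, -1.7]
finger_gap: 17.4
```

Run:
```python
from h import *
plan([524,-205,312],72)
s,d=snap('wrist','wrist5')
print(s['ft_force'],s['finger_gap'])
snap('side','side5')
im=load('side5')['image'][:,:,::-1]
cv2.imwrite('pics/s5c.png',cv2.convertScaleAbs(cv2.resize(im[0:200,230:390],None,fx=3,fy=3,interpolation=cv2.INTER_CUBIC),alpha=1.8))
cv2.imwrite('pics/w5.png',cv2.convertScaleAbs(im_:=d['image'][:,:,::-1],alpha=1.8))
```

```text
t 5.5667 pos [539.3 165.9 311.5] jaw 72.2 dyaw -0.2 tool axes x,y,z: [[-0.001, -0.0, -1.0], [0.306, 0.952, -0.001], [0.952, -0.306, -0.001]]
shift cm [ -0.041 -35.786   9.883] turn [ 0.2  -0.06  0.03] min rows 8.903048201241145 0.029123886158428876
[-0.27553288  0.02888228 -1.70618722] 17.418544364651936
```

View pics/w5.png

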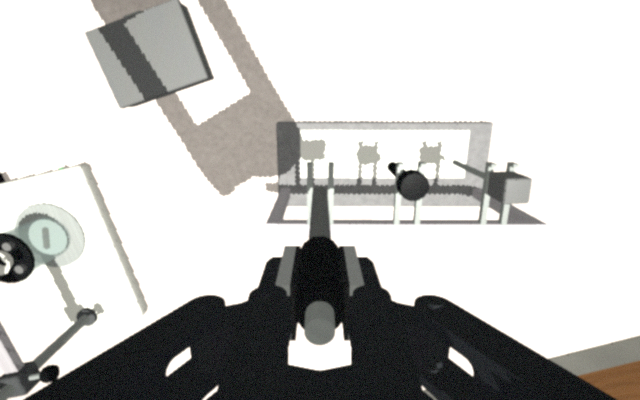

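View pics/s5c.png

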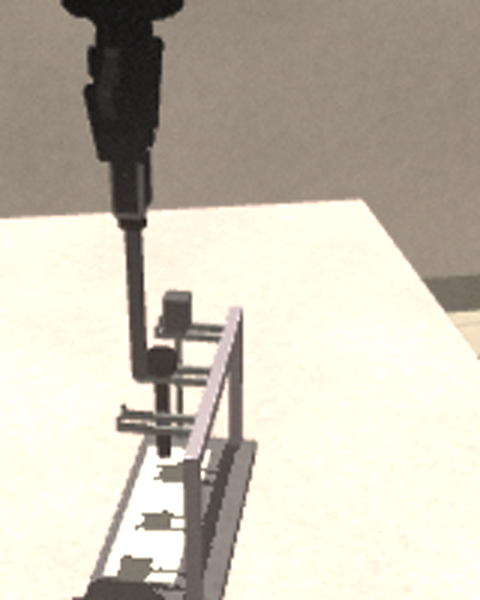

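Call:
drive_tool(
  moves=[-0.1,-1,0.3,0,0,0,-0.1,-1.5,0.5,0,0,0,-0.1,-2,0.7,0,0,0,-0.1,-2,0.7,0,0,0,-0.1,-2,0.7,0,0,0,-0.1,-2,0.7,0,0,0,-0.1,-2,0.7,0,0,0,-0.1,-2,0.7,0,0,0,-0.1,-2,0.7,0,0,0,-0.1,-2,0.7,0,0,0,0,-2,0.7,0,0,0,0,-2,0.7,0,0,0,0,-2,0.7,0,0,0,0,-2,0.6,0,0,0,0,-1.5,0.3,0,0,0,0,-1,0.2,0,0,0,0,-0.5,0,0,0,0,0,0,0,0,0,0,0,0,0,0,0,0,0,0,0,0,0,0],
)

```text
time: 7.33
tool_pos: [540.8, -143.5, 322.3]
tcp_rot: [86.8, 90.0, 69.1]
ft_force: [0.9, 1.4, -1.6]
finger_gap: 16.9
```

Run:
```python
from h import *
plan([524,-205,312],72)
s,d=snap('wrist','wrist6')
print(s['ft_force'],s['finger_gap'])
for n in ['side','top']:
    snap(n,n+'6')
im=load('side6')['image'][:,:,::-1]
cv2.imwrite('pics/s6.png',cv2.convertScaleAbs(im,alpha=1.5))
cv2.imwrite('pics/w6.png',cv2.convertScaleAbs(d['image'][:,:,::-1],alpha=1.3))
```

```text
t 7.3333 pos [ 540.8 -143.5  322.3] jaw 72.2 dyaw -0.2 tool axes x,y,z: [[0.0, 0.0, -1.0], [0.305, 0.952, 0.0], [0.952, -0.305, 0.0]]
shift cm [ 1.032 -6.374  0.276] turn [ 0.24  0.   -0.02] min rows 1.549847286531616 0.03353539241038169
[ 0.85269515  1.37835827 -1.57768608] 16.88170481962564
```

View pics/w6.png

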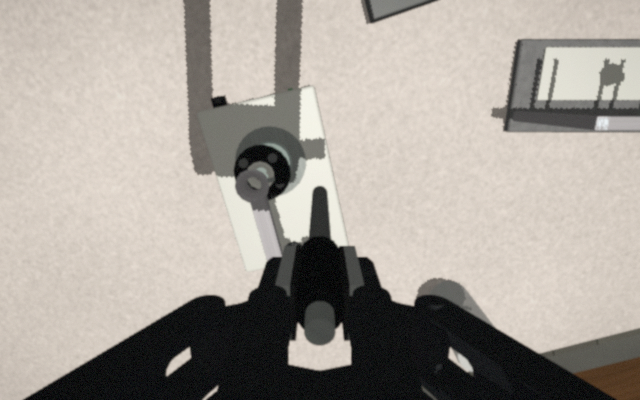

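View pics/s6.png

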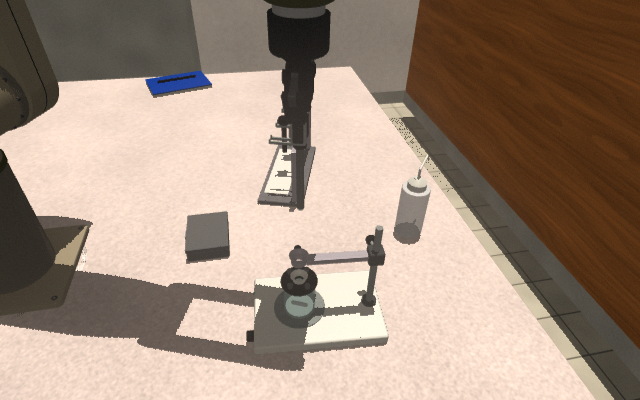

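Run:
```python
from h import *
s,d=snap('wrist','wrist7')
s,d=snap('wrist','wrist7')
print(s['tool_pos'].round(2),s['qd'].round(2))
wi=cloud(d);w=wi.reshape(-1,3)
m=(np.hypot(w[:,0]-525,w[:,1]+205)<30)&(w[:,2]>140)&(w[:,2]<165);p=w[m]
print('ring',len(p))
for z in range(140,164,2):
    q=p[(p[:,2]>=z)&(p[:,2]<z+2)]
    if len(q):
        (cx,cy),rr=cv2.minEnclosingCircle(q[:,:2].astype(np.float32));print(z,len(q),q.mean(0).round(1),q.min(0).round(1),q.max(0).round(1),'circ',round(cx,1),round(cy,1),round(rr,1))
m=(np.hypot(w[:,0]-540,w[:,1]+143.5)<25)&(w[:,2]>180)&(w[:,2]<365);p=w[m]
for z in range(180,360,8):
    q=p[(p[:,2]>=z)&(p[:,2]<z+8)]
    if len(q):
        A=R(s);c=(q-s['tool_pos'])@A
        print(z,len(q),'tool y min/max/mid',c[:,1].min().round(1),c[:,1].max().round(1),((c[:,1].min()+c[:,1].max())/2).round(1),'tool z min',c[:,2].min().round(1),c[:,2].max().round(1))
im=d['image'][:,:,::-1]
cv2.imwrite('pics/w7c.png',cv2.convertScaleAbs(cv2.resize(im[120:220,210:350],None,fx=5,fy=5,interpolation=cv2.INTER_CUBIC),alpha=1.5))
```

```text
[ 540.91 -143.53  322.39] [-0.19  0.06 -0.15 -0.05  0.02 -0.06]
ring 996
140 54 [ 531.3 -189.6  141. ] [ 525.1 -212.6  140. ] [ 552.7 -175.8  142. ] circ 534.2 -193.9 19.7
142 151 [ 543.  -199.9  143.4] [ 523.9 -214.8  142. ] [ 554.7 -176.   144. ] circ 539.8 -194.9 22.4
144 127 [ 540.1 -197.2  144.7] [ 521.5 -214.5  144. ] [ 554.7 -176.   146. ] circ 539.8 -195.8 22.9
146 98 [ 529.5 -206.2  147.1] [ 518.6 -215.4  146.1] [ 540.  -181.4  148. ] circ 530.8 -198.4 17.0
148 186 [ 529.5 -205.8  149.2] [ 514.  -219.7  148. ] [ 544.  -189.8  150. ] circ 529.1 -205.3 15.5
150 367 [ 528.8 -205.3  150.8] [ 513.3 -220.6  150. ] [ 544.6 -189.2  152. ] circ 528.8 -204.8 15.8
152 13 [ 532.8 -205.9  152.2] [ 514.  -219.2  152. ] [ 542.1 -191.2  153.1] circ 528.3 -204.9 15.1
188 1 tool y min/max/mid -1.9 -1.9 -1.9 tool z min -3.9 -3.9
196 35 tool y min/max/mid -5.7 6.0 0.2 tool z min -4.8 0.4
204 39 tool y min/max/mid -5.6 5.8 0.1 tool z min -4.8 -0.1
212 43 tool y min/max/mid -5.4 5.7 0.1 tool z min -5.0 -0.9
220 45 tool y min/max/mid -5.3 6.1 0.4 tool z min -5.1 0.5
228 51 tool y min/max/mid -5.7 
[... 312 characters left out ...]
min -5.1 -0.8
276 97 tool y min/max/mid -5.8 6.1 0.1 tool z min -5.3 0.7
284 116 tool y min/max/mid -5.7 5.9 0.1 tool z min -5.4 -0.5
292 111 tool y min/max/mid -5.4 5.6 0.1 tool z min -5.3 -0.7
300 24 tool y min/max/mid -3.6 4.9 0.6 tool z min -5.1 -2.9
308 203 tool y min/max/mid -8.6 8.8 0.1 tool z min -9.2 -1.0
316 303 tool y min/max/mid -8.5 8.7 0.1 tool z min -9.0 -1.2
324 664 tool y min/max/mid -21.2 21.8 0.3 tool z min -10.5 -0.8
332 963 tool y min/max/mid -21.9 22.2 0.1 tool z min -10.4 -1.0
340 1132 tool y min/max/mid -22.0 22.3 0.1 tool z min -10.5 -1.0
348 1167 tool y min/max/mid -22.0 22.1 0.1 tool z min -10.6 13.1
356 2491 tool y min/max/mid -24.8 24.2 -0.3 tool z min -12.3 12.2
```

View pics/w7c.png

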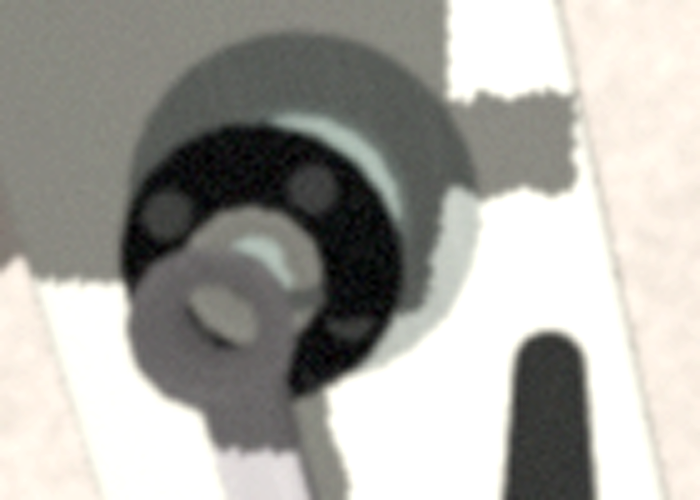

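Call:
drive_tool(
  moves=[0,-1,0.1,0,0,0,0,-1.5,0.15,0,0,0,0,-1.5,0.15,0,0,0,0,-1.2,0.13,0,0,0,0,-0.7,0.1,0,0,0,0,-0.3,0,0,0,0,0.3,0,0,0,0,0,0.5,0,0,0,0,0,0.5,0,0,0,0,0,0.2,0,0,0,0,0,0,0,0,0,0,0,0,0,0,0,0,0,0,0,0,0,0,0,0,0,0,0,0,0],
)

```text
time: 8.75
tool_pos: [528.0, -205.1, 307.6]
tcp_rot: [-6.7, 90.0, -24.4]
ft_force: [0.6, 0.4, -0.4]
finger_gap: 16.6
```

```bash
cat > m.py <<'E'
from h import *
import sys
t=sys.argv[1]
for n in ['wrist','side','top']:
    s,d=snap(n,n+t);P=s['tool_pos']
    w=cloud(d).reshape(-1,3)
    print(n,P.round(1),s['ft_force'].round(1))
    m=(np.hypot(w[:,0]-P[0],w[:,1]-P[1])<19)&(w[:,2]>147.5)&(w[:,2]<154);q=w[m]
    if len(q)>8:
        # rim outer circle by hull fit
        (cx,cy),rr=cv2.minEnclosingCircle(q[:,:2].astype(np.float32));print(' ring',len(q),q.mean(0).round(1),q.min(0).round(1),q.max(0).round(1),'circ',round(cx,1),round(cy,1),round(rr,1))
    for a,b in [(P[2]-70,P[2]-30),(P[2]-125,P[2]-85)]:
        if a<156: a=156
        m=(np.hypot(w[:,0]-P[0],w[:,1]-P[1])<12)&(w[:,2]>a)&(w[:,2]<b);q=w[m]
        if len(q)>8:
            f=lambda v:np.r_[np.hypot(q[:,0]-v[0],q[:,1]-v[1])-6]
            from scipy.optimize import least_squares
            v=least_squares(f,P[:2],loss='soft_l1').x
            print(' shaft z %.0f-%.0f'%(a,b),len(q),v.round(1),'x',q[:,0].min().round(1),q[:,0].max().round(1),'y',q[:,1].min().round(1),q[:,1].max().round(1))
im=load('side'+t)['image'][:,:,::-1]
a=cv2.convertScaleAbs(cv2.resize(im[150:320,240:340],None,fx=4,fy=4,interpolation=cv2.INTER_CUBIC),alpha=1.5)
b=cv2.resize(load('wrist'+t)['image'][130:250,250:390,::-1],(396,340),interpolation=cv2.INTER_CUBIC);b=cv2.convertScaleAbs(b,alpha=1.5)
b=cv2.copyMakeBorder(b,0,a.shape[0]-340,0,0,cv2.BORDER_CONSTANT)
o=np.hstack([a,b]);o=cv2.resize(o,None,fx=.85,fy=.85);cv2.imwrite('pics/m%s.png'%t,o);print(o.shape)
E
python3 m.py 8
```

```text
wrist [ 528.  -205.1  307.6] [ 0.6  0.4 -0.4]
 ring 526 [ 526.3 -204.1  150.2] [ 513.1 -220.4  147.5] [ 543.7 -189.6  152.5] circ 528.6 -205.2 15.9
 shaft z 238-278 443 [ 529.1 -205.3] x 522.6 530.4 y -210.7 -199.2
 shaft z 183-223 220 [ 529.3 -205.3] x 523.0 530.0 y -210.6 -199.3
side [ 528.  -205.1  307.7] [-1.3 -0.  -0. ]
 ring 167 [ 526.7 -203.6  150.6] [ 511.6 -221.9  147.5] [ 542.1 -188.3  153.6] circ 526.8 -205.1 16.8
 shaft z 238-278 194 [ 527.2 -205.1] x 521.1 533.0 y -213.1 -204.3
 shaft z 183-223 156 [ 527.2 -205. ] x 521.3 532.6 y -212.5 -205.4
top [ 527.9 -205.2  307.6] [ 0.2  0.  -1.3]
 ring 63 [ 527.1 -199.1  150.8] [ 510.9 -209.9  147.7] [ 542.6 -190.6  153.9] circ 526.8 -204.6 15.9
 shaft z 183-223 23 [ 527.3 -205.4] x 521.8 531.5 y -203.0 -199.1
(578, 677, 3)
```

View pics/m8.png

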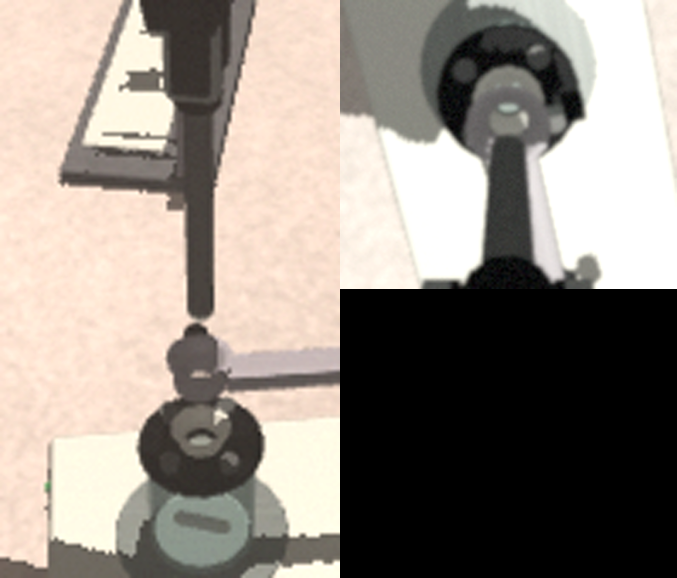

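Call:
drive_tool(
  moves=[0,0,-0.05,0,0,0,0.3,0,0,0,0,0,0.3,0,0,0,0,0,0.3,0,0,0,0,0,0.3,0,0,0,0,0,0.3,0,0,0,0,0,0.3,0,0,0,0,0,0.3,0,0,0,0,0,0.3,0,0,0,0,0,0.3,0,0,0,0,0,0.3,0,0,0,0,0,0.3,0,0,0,0,0,0.3,0,0,0,0,0,0,0,0,0,0,0,0,0,0,0,0,0],
)

```text
time: 10.15
tool_pos: [527.2, -205.0, 271.1]
tcp_rot: [174.9, 90.0, 157.1]
ft_force: [-0.5, 0.9, -0.3]
finger_gap: 17.0
```

```bash
python3 m.py 9
```

```text
wrist [ 527.2 -205.   271.1] [-0.5  0.9 -0.3]
 ring 687 [ 526.2 -204.1  150.3] [ 513.  -220.5  147.5] [ 543.5 -189.5  154. ] circ 528.6 -205.0 15.7
 shaft z 201-241 447 [ 528.3 -205.2] x 521.9 529.6 y -210.6 -199.1
 shaft z 156-186 175 [ 528.4 -205.2] x 522.1 529.7 y -210.3 -199.1
side [ 527.3 -205.   271.3] [-0.1  0.6 -0.7]
 ring 149 [ 526.2 -207.2  150.7] [ 511.6 -221.2  147.7] [ 542.1 -190.7  154. ] circ 527.1 -205.4 16.2
 shaft z 201-241 165 [ 526.5 -205. ] x 520.4 531.0 y -212.4 -204.6
 shaft z 156-186 105 [ 526.4 -204.8] x 521.0 532.5 y -211.8 -205.4
top [ 527.4 -205.1  271.5] [ 0.3  0.  -0.8]
 ring 51 [ 530.4 -198.   150.8] [ 514.3 -209.5  147.7] [ 542.7 -190.5  153.5] circ 528.5 -201.0 15.1
(578, 677, 3)
```

View pics/m9.png

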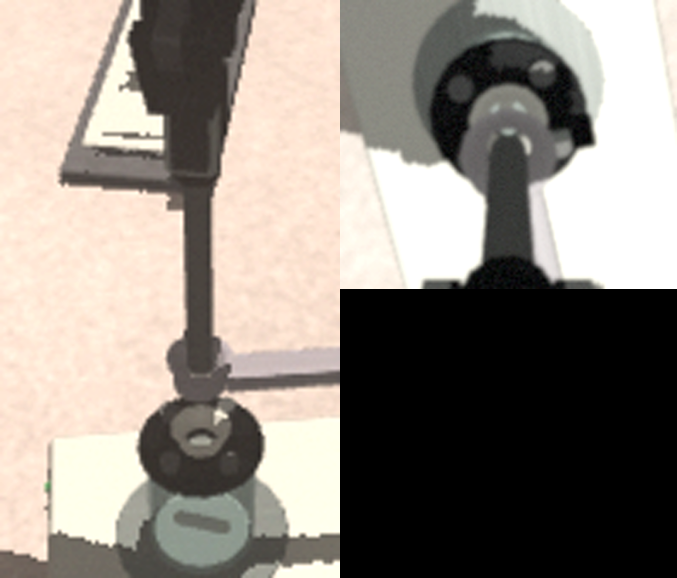

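Call:
drive_tool(
  moves=[0.25,0,0.02,0,0,0,0.25,0,0,0,0,0,0.25,0,0,0,0,0,0.25,0,0,0,0,0,0.25,0,0,0,0,0,0.25,0,0,0,0,0,0.25,0,0,0,0,0,0.25,0,0,0,0,0,0.25,0,0,0,0,0,0.25,0,0,0,0,0,0.25,0,0,0,0,0,0.25,0,0,0,0,0,0,0,0,0,0,0,0,0,0,0,0,0],
)

```text
time: 11.47
tool_pos: [527.4, -205.0, 241.1]
tcp_rot: [167.8, 90.0, 150.0]
ft_force: [0.4, -0.6, 0.0]
finger_gap: 16.9
```

```bash
python3 m.py 10
```

```text
wrist [ 527.4 -205.   241.1] [ 0.4 -0.6  0. ]
 ring 853 [ 526.1 -204.1  150.3] [ 513.2 -220.5  147.6] [ 543.7 -189.4  154. ] circ 528.7 -204.9 15.7
 shaft z 171-211 446 [ 528.6 -205.2] x 522.1 530.1 y -210.6 -199.2
side [ 527.5 -205.1  241.3] [ 0.2 -0.2 -0.3]
 ring 144 [ 526.3 -207.3  150.7] [ 511.4 -221.6  147.5] [ 541.9 -190.4  153.3] circ 527.1 -205.3 16.3
 shaft z 171-211 155 [ 526.8 -204.9] x 520.7 532.7 y -212.5 -203.7
top [ 527.6 -205.1  241.4] [-0.3  0.4 -0.7]
 ring 20 [ 532.  -195.4  150.8] [ 520.4 -201.5  147.7] [ 541.4 -191.   153.5] circ 530.9 -196.0 11.4
(578, 677, 3)
```

View pics/m10.png

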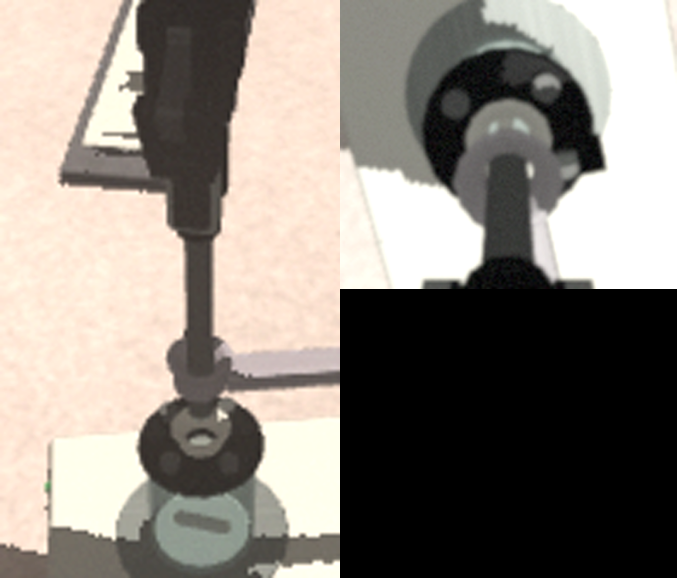

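Call:
drive_tool(
  moves=[0.25,0,0,0,0,0,0.25,0,0,0,0,0,0.25,0,0,0,0,0,0.25,0,0,0,0,0,0.25,0,0,0,0,0,0.25,0,0,0,0,0,0.25,0,0,0,0,0,0.25,0,0,0,0,0,0.25,0,0,0,0,0,0.25,0,0,0,0,0,0.25,0,0,0,0,0,0.25,0,0,0,0,0,0.25,0,0,0,0,0,0.25,0,0,0,0,0,0,0,0,0,0,0,0,0,0,0,0,0],
)

```text
time: 12.95
tool_pos: [527.4, -205.0, 206.1]
tcp_rot: [169.5, 90.0, 151.7]
ft_force: [-0.3, -0.3, -0.6]
finger_gap: 16.9
```

```bash
python3 m.py 11
```

```text
wrist [ 527.4 -205.   206.1] [-0.3 -0.3 -0.6]
 ring 1128 [ 525.8 -204.1  150.2] [ 512.7 -220.5  147.5] [ 543.2 -189.3  153.9] circ 528.4 -204.9 15.8
 shaft z 156-176 254 [ 528.5 -205.2] x 522.2 529.1 y -210.4 -199.2
side [ 527.5 -205.1  206.3] [-0.2 -0.5 -0.2]
 ring 146 [ 526.2 -207.1  150.8] [ 511.5 -220.7  147.7] [ 542.1 -190.3  153.5] circ 526.5 -205.5 15.8
 shaft z 156-176 76 [ 526.6 -205. ] x 521.0 532.3 y -212.7 -206.7
top [ 527.6 -205.1  206.5] [ 1.   0.2 -0.1]
(578, 677, 3)
```

View pics/m11.png

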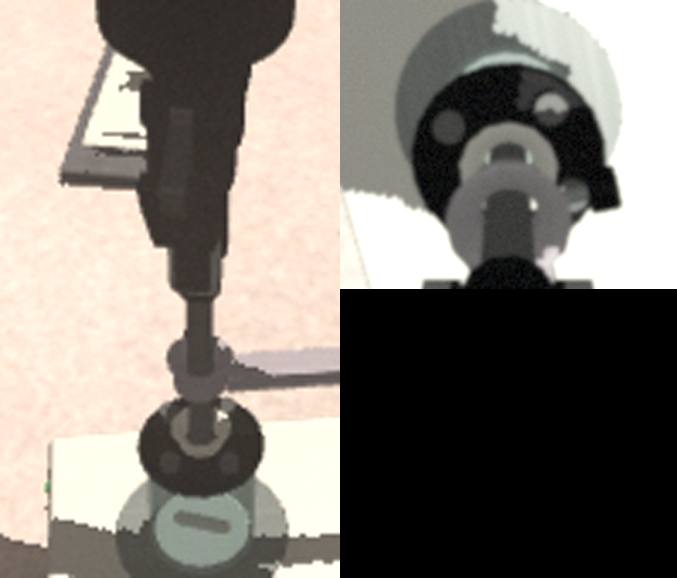

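Tip is in the bush with no force. Remaining: 206.3 → 177.5, about 2.9 cm.

Call:
drive_tool(
  moves=[0.25,0,0,0,0,0,0.25,0,0,0,0,0,0.25,0,0,0,0,0,0.25,0,0,0,0,0,0.25,0,0,0,0,0,0.25,0,0,0,0,0,0.25,0,0,0,0,0,0.25,0,0,0,0,0,0.25,0,0,0,0,0,0.25,0,0,0,0,0,0.25,0,0,0,0,0,0.1,0,0,0,0,0,0,0,0,0,0,0,0,0,0,0,0,0,0,0,0,0,0,0,0,0,0,0,0,0],
)

```text
time: 14.43
tool_pos: [527.6, -205.1, 178.0]
tcp_rot: [-11.8, 90.0, -29.6]
ft_force: [0.8, -0.4, -0.5]
finger_gap: 17.1
```

```bash
python3 m.py 12
python3 - <<'E'
from h import *
# underside/rim check, bystanders
d=load('wrist12');w=cloud(d).reshape(-1,3);P=d['tool_pos']
q=w[(np.hypot(w[:,0]-P[0],w[:,1]-P[1])<12)&(w[:,2]>156)&(w[:,2]<215)];
T=np.hypot(q[:,0]-P[0]-.9,q[:,1]-P[1])
for z in range(156,215,3):
    k=(q[:,2]>=z)&(q[:,2]<z+3)
    if k.any():print(z,k.sum(),T[k].max().round(1),np.median(T[k]).round(1))
a,b=load('side0'),load('side12')
diff=np.abs(a['image'].astype(int)-b['image']).sum(2)
for n,(x0,y0,x1,y1) in dict(rackprobes=(235,90,300,125),bottle=(390,150,440,250),box=(180,205,235,265)).items(): print(n,(diff[y0:y1,x0:x1]>60).sum())
im=b['image'][:,:,::-1];im=im[:,:,:]
cv2.imwrite('pics/s12.png',cv2.convertScaleAbs(im,alpha=1.5))
s=sensors.sense();print(s['tool_pos'],s['qd'].round(2),s['finger_gap'],s['ft_force'])
E
```

```text
wrist [ 527.6 -205.1  178. ] [ 0.8 -0.4 -0.5]
 ring 1061 [ 522.2 -202.9  150.2] [ 512.9 -220.1  147.5] [ 535.2 -189.3  153.9] circ 528.1 -204.9 15.7
side [ 527.6 -205.2  178. ] [ 0.2  0.3 -0.2]
 ring 146 [ 526.  -207.6  150.7] [ 511.5 -220.8  147.5] [ 542.  -192.7  153.9] circ 526.6 -205.3 15.4
top [ 527.6 -205.1  178. ] [ 0.2 -0.8 -0.5]
(578, 677, 3)
156 17 6.2 5.8
165 19 9.8 9.4
168 133 10.1 9.5
171 147 10.2 8.8
174 102 9.2 8.7
177 124 12.7 8.8
180 111 9.8 8.7
183 123 9.4 8.7
186 142 12.7 8.7
189 136 9.4 8.7
192 158 12.8 8.8
195 162 10.8 8.7
198 187 12.7 8.7
201 179 10.5 8.7
204 206 12.4 8.7
207 208 11.7 8.8
210 263 12.6 8.8
213 1206 12.7 8.1
rackprobes 1026
bottle 981
box 372
[ 527.60288388 -205.16519552  177.96455543] [ 0.02  0.09  0.05  0.03  0.11 -0.09] 17.032822217550056 [-0.00986266 -0.26383893 -0.64096755]
```

View pics/m12.png

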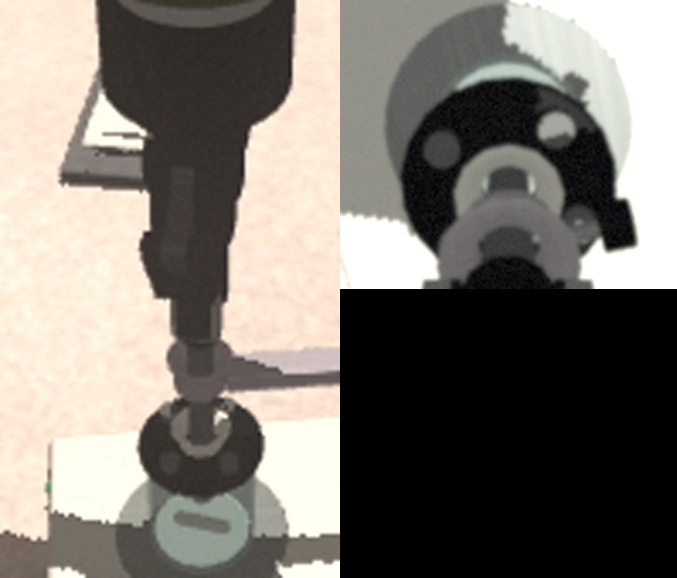

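View pics/s12.png

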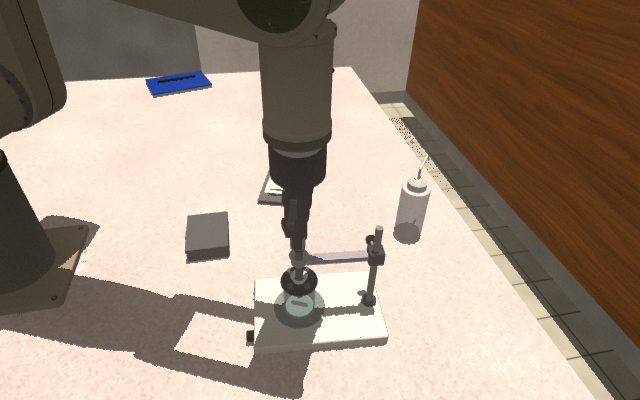

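```bash
python3 -c "
from h import *
d=load('top12');w=cloud(d)
a=cloud(load('top0'))
for n,c,z in [('temp',(587,315),165),('cond',(562,240),155),('box',(367,18),25),('bottle',(775,-31),60)]:
  for q in (a,w):
    p=q.reshape(-1,3);m=(np.hypot(p[:,0]-c[0],p[:,1]-c[1])<32)&(p[:,2]>z)&(p[:,2]<250);print(n,m.sum(),p[m].mean(0).round(1) if m.any() else '')
print(r.hand_in())"
```

```text
temp 128 [586.7 315.6 177.3]
temp 125 [586.6 316.  177.4]
cond 120 [561.8 240.7 164.5]
cond 121 [562.  240.4 164.4]
box 560 [366.9  18.   32.7]
box 563 [366.8  18.1  32.9]
bottle 469 [785.7 -28.  114.2]
bottle 468 [785.8 -28.1 114.2]
the job is handed in; nothing more can be done
None
```

I lifted the pH electrode off its fork at the y = −80 mm end of the rack and fed it straight down through the sleeve and the cover bush. The gripper is still holding it at a commanded 40 N, and I handed the job in at about 14.5 s.

**Last checks:**
- **Tip height:** about 47.6 mm above the bench, so about 20.6 mm above the cell floor. I worked this out from the gripper height and the cap's underside. I never saw the tip directly inside the cell.
- **Centring:** the last camera fits with the shaft visible put it within about 0.5 mm of the sleeve axis, with no visible tilt. At the final depth I could judge the fit in the bush only by eye, and it looked centred.
- **Forces:** the wrist readings I took, mostly at the end of each stage, were under 2 N. That is noise level, and there was no sign of contact with the stand.
- **Other objects:** the top camera shows both other probes, the wash bottle and the slide box within about 0.5 mm of where they started.

**Disagreements:**
- **Camera offset:** the wrist camera put everything about 1.5–2 mm further out in x than the side and top cameras did. That is within the stated calibration, so I aligned using the shaft and sleeve as seen by the same camera.
- **Side-view comparison:** a simple before/after pixel comparison of the side view showed changes around the other objects. I put those down to the arm and its shadows, because the top-camera depth showed nothing had moved.

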